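# Bench wares back on their outlined pads

### The job

Tidy the lab bench: put the wide jar, the slim bottle, the square bottle and the slide box each on the grey pad whose white outline matches its footprint, upright, centred in the outline and, for the square bottle and the slide box, with the sides in line with the outline. Set them down gently rather than dropping them, and leave the glass beaker and the conical flask standing where they are.

Things in the scene. Friction and masses are not known exactly. Their poses are not given: they have to be found in the camera images.
- jar_mid (a point): Wide round jar: amber glass, white lid, 56 mm in diameter all the way up, 66 mm high, 0.11 to 0.23 kg. Origin at its vertical centre line, half-way up; z along its upright axis. It starts upright on the bench at any yaw. 
- vial_mid (a point): Slim round plastic bottle: white body 36 mm in diameter up to 70 mm, then a shoulder and a grey cap 24 mm in diameter; 94 mm high in all, 0.05 to 0.1 kg. Origin at its vertical centre line, half-way up; z along its upright axis. It starts upright on the bench at any yaw. 
- sqbottle_mid (a point): Square bottle: white plastic body 46 x 46 mm and 60 mm high, above it a shoulder and a round blue cap 30 mm in diameter; 86 mm high in all, 0.1 to 0.21 kg. Origin at its vertical centre line, half-way up; z along its upright axis. It starts upright on the bench at any yaw. x and y point square to its flat sides.
- slidebox_mid (a point): Oblong microscope-slide box: grey plastic with a closed white top, 84 mm along its x, 40 mm along its y, 50 mm high, one rigid piece, 0.1 to 0.2 kg. Origin at its vertical centre line, half-way up; z along its upright axis. It starts upright on the bench at any yaw. 
- pad_large_round: Fixed flat grey pad, 100 mm along its x, 72 mm along its y, 4 mm thick, one of four alike but for the thin white outline drawn in its middle. Origin at the pad's centre on its underside (bench height); things rest on its top, 4 mm above the bench. This one's outline (drawn 1 to 3 mm outside the thing's footprint) is a circle about 60 mm across, for the wide jar.
- pad_small_round: Fixed flat grey pad, 100 mm along its x, 72 mm along its y, 4 mm thick, one of four alike but for the thin white outline drawn in its middle. Origin at the pad's centre on its underside (bench height); things rest on its top, 4 mm above the bench. This one's outline (drawn 1 to 3 mm outside the thing's footprint) is a circle about 40 mm across, for the slim bottle.
- pad_square: Fixed flat grey pad, 100 mm along its x, 72 mm along its y, 4 mm thick, one of four alike but for the thin white outline drawn in its middle. Origin at the pad's centre on its underside (bench height); things rest on its top, 4 mm above the bench. This one's outline (drawn 1 to 3 mm outside the thing's footprint) is a square of about 50 mm, sides along x and y, for the square bottle.
- pad_oblong: Fixed flat grey pad, 100 mm along its x, 72 mm along its y, 4 mm thick, one of four alike but for the thin white outline drawn in its middle. Origin at the pad's centre on its underside (bench height); things rest on its top, 4 mm above the bench. This one's outline (drawn 1 to 3 mm outside the thing's footprint) is an oblong of about 88 x 44 mm, long side along x, for the slide box.
- beaker_mid (a point): Open glass beaker, 64 mm across, 70 mm high, standing loose among the things; not part of the job. Origin on its centre line half-way up.
- flask_mid (a point): Conical green-glass flask, 64 mm across at its foot, narrowing to a 24 mm neck, 95 mm high, standing loose among the things; not part of the job. Origin on its centre line half-way up.
Not all that is in view belongs to the job. What is shaped like the part that bears jar_mid but yellow is not meant.

How it is judged (in metres and radians):
At the end, for the whole second after the job is handed in: Each thing at rest and upright (0.12 rad) on its matching pad, centre within 12 mm of the pad's; square bottle (any of its four ways round) and slide box (either way round) within 0.22 rad of the outline; beaker and flask upright, within 20 mm of their start (horizontal distance between jar_mid and pad_large_round below 0.012 m and angle between each of jar_mid, vial_mid, sqbottle_mid, slidebox_mid, beaker_mid, flask_mid's own z axis and vertical below 0.12 rad and height (world z) of jar_mid between 0.033 and 0.041 m and linear speed of each of jar, vial, sqbottle, slidebox below 0.02 m/s and horizontal distance between vial_mid and pad_small_round below 0.012 m and height (world z) of vial_mid between 0.047 and 0.055 m and horizontal distance between sqbottle_mid and pad_square below 0.012 m and height (world z) of sqbottle_mid between 0.043 and 0.051 m and horizontal distance between slidebox_mid and pad_oblong below 0.012 m and height (world z) of slidebox_mid between 0.025 and 0.033 m and (angle between the x axis of sqbottle_mid and the x axis of pad_square, either way round below 0.22 rad or angle between the x axis of sqbottle_mid and the y axis of pad_square, either way round below 0.22 rad) and angle between the x axis of slidebox_mid and the x axis of pad_oblong, either way round below 0.22 rad and distance of each of beaker_mid, flask_mid from where it was at the start of the episode below 0.02 m); the robot touches nothing.
It fails at once if one of the four things is dropped or thrown instead of set down ((contact force between the fingers and jar below 0.05 N and linear speed of jar above 0.6 m/s) or (contact force between the fingers and vial below 0.05 N and linear speed of vial above 0.6 m/s) or (contact force between the fingers and sqbottle below 0.05 N and linear speed of sqbottle above 0.6 m/s) or (contact force between the fingers and slidebox below 0.05 N and linear speed of slidebox above 0.6 m/s)).
It fails at once if the beaker or the flask is shifted by more than 20 mm or knocked over ((distance of beaker_mid from where it was at the start of the episode above 0.02 m or angle between beaker_mid's own z axis and vertical above 0.4 rad) or (distance of flask_mid from where it was at the start of the episode above 0.02 m or angle between flask_mid's own z axis and vertical above 0.4 rad)).
It also fails if it takes over 112 s, if anything falls off the work surface, if the arm or the gripper's body presses on something with over 40 N, if the wrist force passes 120 N, or if a joint passes its speed limit or range.

### The arm

A 6-joint arm with a two-finger parallel gripper is mounted at the origin on the work surface. World frame = base frame: x ahead of the robot, y to its left, z up, the work surface at z = 0. Lengths are in mm, angles in rad, forces in N, time in s.
With the tool pointing down it reaches from about 375 to 975 mm from the base axis. Payload 3.8 kg.
Tool frame: the origin (TCP) lies at the very end of the fingers, on their centre line; the grasp point (between the pads) lies 19 mm behind it (r.grasp_offset is the distance from the TCP to the grasp point, in mm); z points along the fingers, y is the line along which they close (so a half turn about z gives the same grasp; the last joint's range is limited). The gripper opens to 85 mm and grips with 20 to 120 N. Pads are 22 mm wide; open, the fingers measure 114 mm over their backs; the gripper's body (76 mm by 85 mm) begins 54 mm behind the grasp point. The pads swing forward as they close: fully open they stand 13 mm farther back than shut.
Start: joints at [1.081, 0.264, 1.604, -0, 1.274, -0.037], TCP at [295.299, 606.973, 209.58] pointing down, gripper open.
Joint ranges: [-2.63, 2.63], [-0.94, 2.18], [0.31, 2.57], [-1.31, 4.45], [0, 2.66], [-2.55, 2.55]. Speed limits (rad/s): [2.57, 2.57, 3.14, 3.14, 3.14, 3.14].

### API

Orientations are given as a unit quaternion [x, y, z, w].
In Python, from workcell import r, eyes gives the robot as it stands.
- The arm moves only by the shell command python3 -m handwheel 'ROWS'. ROWS is a JSON object of lists of equal length, an entry for each row: "grip": the closure, from -1 (fully open) to 1 (shut), so that 0 is half open; "translation": the shift along the tool's x, y, z normalised to -1 to 1, where 1 is 200 mm, a list of three; "rotation": the turn, a rotation vector about the tool's x, y, z normalised to -1 to 1, where 1 is 45 degrees, a list of three. In form: {"grip": [grip, ...], "translation": [[dx, dy, dz], ...], "rotation": [[ax, ay, az], ...]}. A call has 1 to 8 rows; each row is the pose to reach, as a shift and turn from the pose commanded when the call began, along the tool's axes at that moment; what a row does not reach only later rows make up. A row lasts 1/10 s, in which the tool goes at most 50 mm and 8.59 degrees, less where a joint would pass 70% of its speed; a pose out of reach is approached as far as the arm can. A call with a number of a shift or a turn outside -1 to 1 is refused whole. A call with a gripper value outside its range is refused whole. The fingers move at their own pace and stop on an object; the grip force is fixed at half the most. Time passes only in rows, so rows that repeat a pose let the fingers close. It gives the time, the measured TCP pose, the force, the opening and the grip force at its end, in the units of the state.
- r.sense(): the state, without advancing time (a new reading comes with each control period).
- eyes.capture(name): name is "scene" or "top" or "wrist"; returns the picture (384x512x3 uint8, red, green, blue); there is no depth.
- eyes.get_calibration(name): a dict with "vfov" (degrees; the focal length in pixels is half the picture's height over the tangent of half this angle, whatever the lens; pixels are square), "cx", "cy" (the principal point, pixels), "k1" (the pictures are not rectified: a ray, as slopes to the right and down, at radius r is drawn at 1 + k1 r^2 times it, then the intrinsics apply), "R" (3x3) and "t" (3): a world point X has camera coordinates R X + t. Camera axes: x right, y down, z forward; pixel columns grow to the right and rows downward; lengths in mm; the calibration is good to about 2 mm. A picture is of the moment at which its call begins: read the wrist's pose just before it. get_calibration takes no time and is no camera call; for the wrist camera it gives the pose at the moment of the call.
- r.sign_off(): hands the job in; it is judged then, once.
The state is a dict: "time_s": time; "joint_positions": joint angles; "joint_vel": joint speeds; "effort": joint torques, N m; "eef_pos": TCP position; "orientation": TCP orientation; "wrist_force": force on the tool from outside, world axes, zero at the start; "ft_torque": the same for the moment, N m; "finger_gap": finger opening in mm; "grip_force": force on a finger pad.
Only numpy, scipy, OpenCV 4.12 (cv2) and the standard library are available. Lean on these libraries where they do the work, as an engineer would, in place of code of your own. Each camera call takes 0.05 s, during which the arm holds its last target. There are 200 camera calls.

## Working session

There is one attempt and no reset: what is moved stays moved. The work goes in short steps, Python scripts to look and compute and a shell command to move; the robot and the scene stay as the last step left them, time stands still between calls to the robot, and variables do not carry over. Pictures are saved under pics/ and viewed, at most 16 in all, crops included, and the job is handed in when it is done.

```bash
mkdir -p pics; cat > h.py <<'E'
import numpy as np, cv2
from workcell import r, eyes
E
python3 - <<'E'
from h import *
s=r.sense();print(s)
for n in ("scene","top"):
    im=eyes.capture(n);cv2.imwrite(f"pics/{n}0.png",im[:,:,::-1]);c=eyes.get_calibration(n);print(n,c)
print(eyes.get_calibration("wrist"))
E
```

```text
{'time_s': 0.0, 'joint_positions': array([ 1.08110433e+00,  2.64781630e-01,  1.60535098e+00,  8.44491415e-06,
        1.27367621e+00, -3.69129667e-02]), 'joint_vel': array([ 0.00019516,  0.00056737, -0.00028126,  0.00017669,  0.00070165,
       -0.00079738]), 'effort': array([-7.95944816e-04, -5.15101647e+01, -3.67320192e+01, -1.15824751e-04,
        1.25357255e-02,  1.30751111e-06]), 'eef_pos': array([294.93914141, 606.30962672, 208.2553009 ]), 'orientation': array([ 2.24461707e-01,  9.74482280e-01, -1.06884350e-03, -2.92298503e-04]), 'wrist_force': array([0.80199727, 0.44513086, 0.33088544]), 'ft_torque': array([ 0.00624562,  0.0150323 , -0.0010754 ]), 'grip_force': 0.0, 'finger_gap': 85.32237894030266}
scene {'vfov': 44.90970024513964, 'cx': 247.14155658123804, 'cy': 189.7831662497236, 'k1': -0.08427865787124478, 'R': array([[ 0.87845031,  0.47757908,  0.01559728],
       [ 0.27979314, -0.48763748, -0.82699788],
       [-0.38735107,  0.73084055, -0.56198864]]), 't': array([-431.99963223,  -89.47643078, 1529.22777676])}
top {'vfov': 57.62182602862933, 'cx': 256.53913113617864, 'cy': 182.12847213684284, 'k1': -0.07493231818214292, 'R': array([[ 0.02492966, -0.99967537,  0.00525985],
       [-0.9956571 , -0.02530085, -0.08959248],
       [ 0.08969647, -0.00300349, -0.99596462]]), 't': array([ -26.29671262,  491.26286052, 1071.04219996])}
{'vfov': 63.11236607689845, 'cx': 254.47978249845133, 'cy': 190.08064797449168, 'k1': -0.041595201997108054, 'R': array([[ 0.43726668,  0.899327  , -0.00296599],
       [ 0.8692411 , -0.42178787,  0.25790483],
       [ 0.23068976, -0.11535135, -0.96616577]]), 't': array([-674.25504305,  -34.48901324,  378.55605309])}
```

View pics/top0.png

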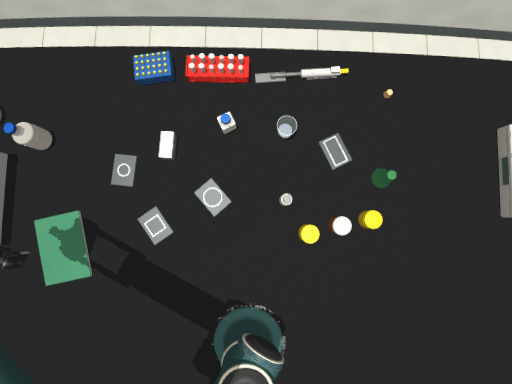

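View pics/scene0.png

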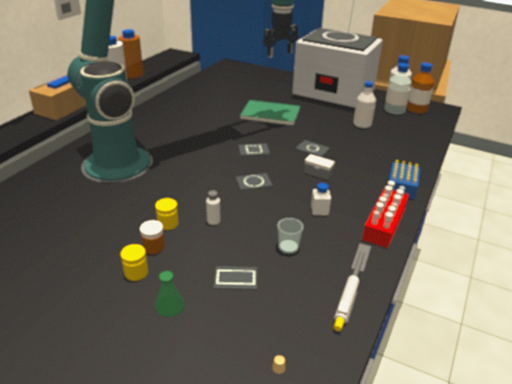

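Top view: the white-lidded candidate for the jar is at (342,226). The two yellow jars at (310,234) and (373,220) are decoys, because the jar is amber with a white lid. The other things:
- slim bottle (286,199)
- square bottle (227,122)
- slide box (167,145)
- beaker (287,126)
- flask (382,178)

Pads by outline: large round (213,197), small round (124,170), square (155,225), oblong (335,151).

The scene view shows the amber, white-lidded jar at (152,237), between yellow jars at (167,214) and (134,262).

```bash
cat >> h.py <<'E'
def ray(cal,uv,z):
    "pixels (n,2) -> world xy at height z"
    f=192/np.tan(np.radians(cal['vfov']/2)); k=np.array([[f,0,cal['cx']],[0,f,cal['cy']],[0,0,1.]])
    p=cv2.undistortPoints(np.array(uv,float).reshape(-1,1,2),k,np.array([cal['k1'],0,0,0,0.])).reshape(-1,2)
    R=np.array(cal['R']);t=np.array(cal['t']); C=-R.T@t
    d=np.c_[p,np.ones(len(p))]@R
    return (C+d*((z-C[2])/d[:,2])[:,None])[:,:2]
def fit(xy):
    "min-area rect: centre, size, yaw of long side (deg)"
    c,(w,h),a=cv2.minAreaRect(xy.astype(np.float32))
    if w<h: w,h,a=h,w,a+90
    return np.round(c,1),np.round((w,h),1),round((a+90)%180-90,1)
def blobs(mask,x,y,w=30):
    "largest contour in window around x,y"
    m=np.zeros_like(mask);m[max(0,y-w):y+w,max(0,x-w):x+w]=mask[max(0,y-w):y+w,max(0,x-w):x+w]
    cs,_=cv2.findContours(m.astype(np.uint8),cv2.RETR_EXTERNAL,cv2.CHAIN_APPROX_NONE)
    return max(cs,key=cv2.contourArea).reshape(-1,2).astype(float)
E
python3 - <<'E'
from h import *
im=cv2.imread("pics/top0.png");c=eyes.get_calibration("top")
hsv=cv2.cvtColor(im,cv2.COLOR_BGR2HSV);V=hsv[...,2];S=hsv[...,1]
for n,(x,y),m,z,w in [("jar",(342,226),(V>110)&(S<60),66,15),("vialcap",(286,199),(V>60),94,12),("sqcap",(227,122),(S>120)&(V>80),86,15),
 ("box",(167,145),V>150,50,20),("largeR",(213,197),V>35,4,26),("smallR",(124,170),V>35,4,22),("square",(155,225),V>35,4,24),("oblong",(335,151),V>35,4,24),
 ("beaker",(287,126),V>50,70,16),("flask",(391,175),(S>100)&(V>70),95,10),
 ("ol_L",(213,197),V>150,4,20),("ol_S",(124,170),V>150,4,18),("ol_Q",(155,225),V>150,4,20),("ol_O",(335,151),V>150,4,20),("y1",(310,234),(S>150)&(V>120),66,15),("y2",(373,220),(S>150)&(V>120),66,15)]:
    p=blobs(m,x,y,w); print(n,*fit(ray(c,p,z)))
a=cv2.resize(im[100:255,260:415],(600,600),interpolation=cv2.INTER_CUBIC);cv2.imwrite("pics/cropA.png",a)
E
```

```text
jar [ 364.1 -272.8] [56.7 54.5] 0.5
vialcap [438.1 -99.4] [38. 35.] -88.6
sqcap [677.1  85.9] [30.9 24.1] 2.0
box [600.8 270. ] [83.9 41.9] -2.6
largeR [444.6 125.3] [163.7 162.3] -88.5
smallR [524.  416.8] [146.5 140.3] -88.5
square [350.9 306.7] [152.7 148.7] -88.1
oblong [ 603.1 -263.9] [156.9 154.3] -88.5
beaker [ 661.5 -100.8] [74.9 64.2] 1.1
flask [ 511.3 -404.4] [45.6 45. ] 89.5
ol_L [443.  125.2] [97.  68.7] 42.4
ol_S [523.4 415.9] [43.3 42.2] -88.6
ol_Q [348.1 304.7] [95.2 68.4] 36.5
ol_O [ 601.8 -264.2] [94.3 50.1] 26.9
y1 [ 339.  -174.6] [60.9 54.9] 46.3
y2 [ 385.2 -359.5] [70.7 54. ] -89.0
```

View pics/cropA.png

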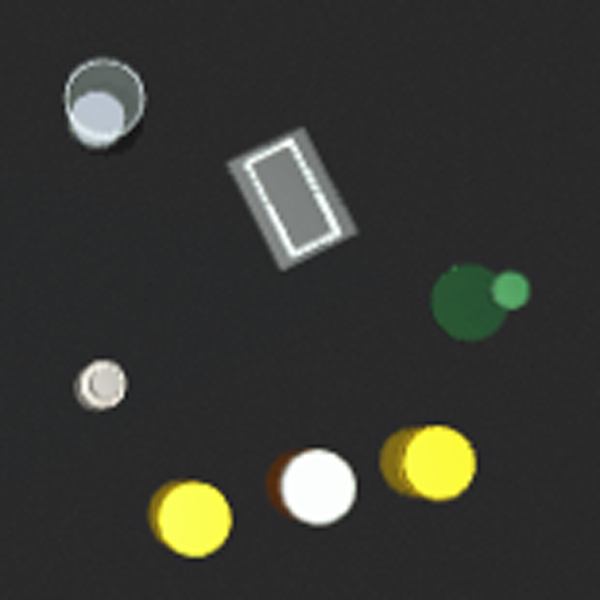

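The crop at (318,487) shows a white lid with a brown/amber body edge, so it is the jar. Its neighbours are all yellow. The oblong pad, slim bottle, beaker and flask are also where I read them.

```bash
cat >> h.py <<'E'
def go(x,y,z,yaw):
    "print tool-axis shift (units of 200 mm) and z turn (units of 45 deg) to bring TCP to x,y,z with closing axis yaw (deg, mod 180)"
    from scipy.spatial.transform import Rotation as Ro
    s=r.sense(); R=Ro.from_quat(s['orientation']); m=R.as_matrix()
    d=m.T@(np.array([x,y,z])-s['eef_pos'])/200
    cur=np.degrees(np.arctan2(m[1,1],m[0,1])); tgt=np.array([0,0,1])
    turn=-((yaw-cur+90)%180-90)
    tilt=np.cross(m.T@np.array([0,0,-1.]),[0,0,1])*-180/np.pi
    print("go T",np.round(d,3),"turn",round(turn/45,3),"tilt",np.round(tilt/45,3),"rows>=",int(np.ceil(max(np.linalg.norm(d)*4,abs(turn)/8.59))),"q6",round(float(s['joint_positions'][5]),2),"t",round(s['time_s'],1))
E
python3 - <<'E'
from h import *
im=cv2.imread("pics/top0.png");c=eyes.get_calibration("top")
hsv=cv2.cvtColor(im,cv2.COLOR_BGR2HSV);V=hsv[...,2];S=hsv[...,1]
for n,(x,y),m,z,w in [("vial",(286,199),V>150,70,12),("sqbody",(227,122),(V>130)&(S<70),60,15),("sqcap",(227,119),(S>120)&(V>80),86,15),
 ("largeR",(213,197),V>72,4,26),("smallR",(124,170),V>72,4,22),("square",(155,225),V>72,4,24),("oblong",(335,151),V>72,4,24),("flasktop",(391,175),(hsv[...,1]>100)&(V>100),95,8)]:
    p=blobs(m,x,y,w); print(n,*fit(ray(c,p,z)))
go(560,270,200,87)
w=eyes.get_calibration("wrist");C=-np.array(w['R']).T@w['t'];print("wristcam",C)
E
```

```text
vial [ 440.7 -102.9] [32.9 29.9] 1.1
sqbody [676.7  85.8] [46.6 44.2] 28.0
sqcap [677.1  85.9] [30.9 24.1] 2.0
largeR [443.1 125.2] [102.5  75.4] 42.3
smallR [522.7 416.2] [101.6  73.1] -4.1
square [348.6 304.8] [103.1  73.6] 36.0
oblong [ 602.5 -264.7] [101.3  73.9] 27.9
flasktop [ 518.1 -413.6] [27.4 27.1] 89.4
go T [-1.927 -0.932  0.044] turn -0.51 tilt [-0.003 -0.     0.   ] rows>= 9 q6 -0.04 t 0.1
wristcam [237.47952364 635.49567018 372.64295173]
```

```bash
python3 -m handwheel '{"grip":[-1,-1,-1,-1,-1],"translation":[[-0.96,-0.47,0.02],[-0.96,-0.47,0.02],[-0.96,-0.47,0.02],[-0.96,-0.47,0.02],[-0.96,-0.47,0.02]],"rotation":[[0,0,-0.51],[0,0,-0.51],[0,0,-0.51],[0,0,-0.51],[0,0,-0.51]]}'
python3 - <<'E'
from h import *
go(590,270,200,87)
E
```

```text
time_s: 0.6
eef_pos: [429.0, 434.4, 204.9]
orientation: [0.028, 1.0, -0.001, 0.0]
wrist_force: [-0.5, -0.0, 0.1]
finger_gap: 85.6
grip_force: 0.0
go T [-0.85  -0.776  0.026] turn -0.004 tilt [-0.003  0.    -0.   ] rows>= 5 q6 -0.76 t 0.6
```

```bash
python3 -m handwheel '{"grip":[-1,-1,-1,-1,-1,-1,-1],"translation":[[-0.85,-0.78,0.03],[-0.85,-0.78,0.03],[-0.85,-0.78,0.03],[-0.85,-0.78,0.03],[-0.85,-0.78,0.03],[-0.85,-0.78,0.03],[-0.85,-0.78,0.03]],"rotation":[[0,0,0],[0,0,0],[0,0,0],[0,0,0],[0,0,0],[0,0,0],[0,0,0]]}'
python3 - <<'E'
from h import *
c=eyes.get_calibration("wrist");im=eyes.capture("wrist")[:,:,::-1];cv2.imwrite("pics/w1.png",im)
E
```

```text
time_s: 1.3
eef_pos: [588.3, 273.6, 198.9]
orientation: [0.027, 1.0, 0.0, -0.001]
wrist_force: [-0.3, 0.2, 0.5]
finger_gap: 85.3
grip_force: 0.0
```

View pics/w1.png

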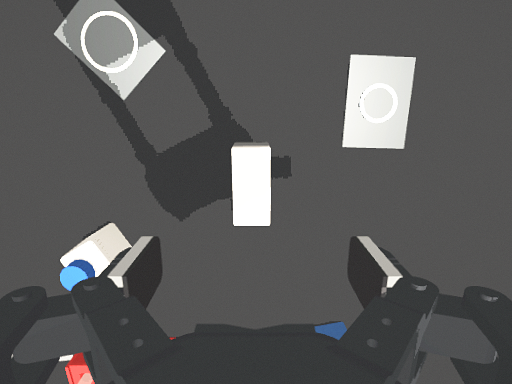

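Wrist view: slide box at (252,185), small round pad at (379,102), large round pad at (109,42), square bottle at (95,255).

```bash
python3 - <<'E'
from h import *
im=cv2.imread("pics/w1.png");c=eyes.get_calibration("wrist")
hsv=cv2.cvtColor(im,cv2.COLOR_BGR2HSV);V=hsv[...,2];S=hsv[...,1]
p=blobs((V>225)&(S<40),252,190,45);print("box",*fit(ray(c,p,50)))
p=blobs(V>120,379,102,55);print("smallpad",*fit(ray(c,p,4)))
p=blobs(V>245,379,102,25);print("smallring",*fit(ray(c,p,4)))
p=blobs((V>245),109,42,36);print("ring",*fit(ray(c,p,4)))
go(600.8,270,12,87)
E
```

```text
box [603.3 270.2] [84.3 39.4] -2.4
smallpad [525.4 415.9] [100.7  73.1] -4.4
smallring [522.9 413.3] [53.4 48.6] 1.3
ring [446.4 125.1] [61.8 61.5] 85.7
go T [-0.068 -0.019  0.935] turn -0.0 tilt [ 0.    -0.002 -0.   ] rows>= 4 q6 -1.12 t 1.4
```

```bash
python3 -m handwheel '{"grip":[-1,-1,-1,-1,-1,-1,-1],"translation":[[-0.074,-0.018,0.3],[-0.074,-0.018,0.5],[-0.074,-0.018,0.7],[-0.074,-0.018,0.85],[-0.074,-0.018,0.93],[-0.074,-0.018,0.935],[-0.074,-0.018,0.935]],"rotation":[[0,0,0],[0,0,0],[0,0,0],[0,0,0],[0,0,0],[0,0,0],[0,0,0]]}'
python3 -m handwheel '{"grip":[1,1,1,1,1,1,1,1],"translation":[[0,0,0],[0,0,0],[0,0,0],[0,0,0],[0,0,0],[0,0,0],[0,0,0],[0,0,0]],"rotation":[[0,0,0],[0,0,0],[0,0,0],[0,0,0],[0,0,0],[0,0,0],[0,0,0],[0,0,0]]}'
```

```text
time_s: 2.05
eef_pos: [603.4, 270.6, 13.7]
orientation: [0.026, 1.0, 0.0, 0.001]
wrist_force: [0.0, -0.4, -0.6]
finger_gap: 85.3
grip_force: 0.0
time_s: 2.85
eef_pos: [604.5, 269.8, 14.5]
orientation: [0.026, 1.0, 0.001, 0.001]
wrist_force: [-0.9, -0.6, 6.8]
finger_gap: 38.4
grip_force: 62.3
```

```bash
python3 -m handwheel '{"grip":[1,1,1,1,1,1],"translation":[[0,0,-0.1],[0,0,-0.3],[0,0,-0.5],[0,0,-0.7],[0,0,-0.85],[0,0,-0.85]],"rotation":[[0,0,0],[0,0,0],[0,0,0],[0,0,0],[0,0,0],[0,0,0]]}'
python3 - <<'E'
from h import *
go(604.5,-264.5,184,117.8)
E
```

```text
time_s: 3.45
eef_pos: [606.5, 270.7, 189.2]
orientation: [0.026, 1.0, 0.002, 0.005]
wrist_force: [0.6, -0.5, -1.0]
finger_gap: 38.3
grip_force: 61.5
go T [-0.13  -2.673  0.015] turn -0.684 tilt [ 0.006  0.012 -0.   ] rows>= 11 q6 -1.14 t 3.5
```

```bash
python3 -m handwheel '{"grip":[1,1,1,1,1,1],"translation":[[-0.05,-0.9,0],[-0.05,-0.9,0],[-0.05,-0.9,0],[-0.05,-0.9,0],[-0.05,-0.9,0],[-0.05,-0.9,0]],"rotation":[[0,0,0],[0,0,0],[0,0,0],[0,0,0],[0,0,0],[0,0,0]]}'
python3 -m handwheel '{"grip":[1,1,1,1,1,1],"translation":[[-0.05,-0.9,0],[-0.05,-0.9,0],[-0.05,-0.9,0],[-0.05,-0.9,0],[-0.05,-0.9,0],[-0.05,-0.9,0]],"rotation":[[0,0,0],[0,0,0],[0,0,0],[0,0,0],[0,0,0],[0,0,0]]}'
python3 -m handwheel '{"grip":[1,1,1,1,1,1,1],"translation":[[-0.03,-0.87,0],[-0.03,-0.87,0],[-0.03,-0.87,0],[-0.03,-0.87,0],[-0.03,-0.87,0],[-0.03,-0.87,0],[-0.03,-0.87,0]],"rotation":[[0,0,-0.684],[0,0,-0.684],[0,0,-0.684],[0,0,-0.684],[0,0,-0.684],[0,0,-0.684],[0,0,-0.684]]}'
python3 - <<'E'
from h import *
go(604.5,-264.5,190,117.8)
c=eyes.get_calibration("wrist");im=eyes.capture("wrist")[:,:,::-1];cv2.imwrite("pics/w2.png",im)
E
```

```text
time_s: 4.05
eef_pos: [602.7, 88.3, 180.9]
orientation: [0.027, 1.0, 0.0, -0.001]
wrist_force: [-0.1, -0.5, -1.0]
finger_gap: 38.4
grip_force: 61.6
time_s: 4.65
eef_pos: [604.1, -90.3, 181.7]
orientation: [0.026, 1.0, 0.001, -0.001]
wrist_force: [-0.2, -0.0, -1.4]
finger_gap: 38.6
grip_force: 61.6
time_s: 5.35
eef_pos: [601.5, -262.8, 182.1]
orientation: [-0.241, 0.971, 0.001, -0.0]
wrist_force: [0.4, -0.7, -1.9]
finger_gap: 38.5
grip_force: 61.6
go T [-0.009 -0.014 -0.039] turn 0.001 tilt [ 0.002 -0.    -0.   ] rows>= 1 q6 -2.51 t 5.3
```

View pics/w2.png

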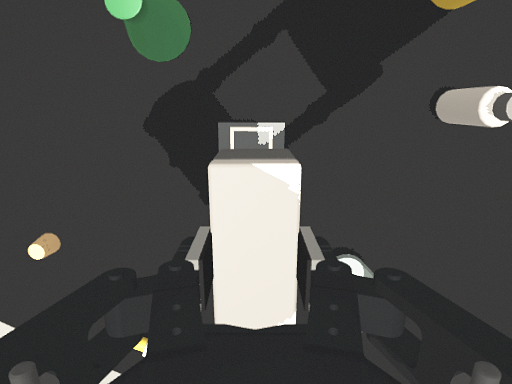

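Wrist view: box held square between the fingers, centre about (255,240); the pad's outline shows behind it at (251,135). Lowering.

```bash
python3 -m handwheel '{"grip":[1,1,1,1,1,1,1,1],"translation":[[-0.012,-0.01,0.2],[-0.012,-0.01,0.4],[-0.012,-0.01,0.6],[-0.012,-0.01,0.7],[-0.012,-0.01,0.75],[-0.012,-0.01,0.78],[-0.012,-0.01,0.79],[-0.012,-0.01,0.79]],"rotation":[[0,0,0],[0,0,0],[0,0,0],[0,0,0],[0,0,0],[0,0,0],[0,0,0],[0,0,0]]}'
```

```text
time_s: 6.2
eef_pos: [605.4, -266.1, 26.0]
orientation: [-0.24, 0.971, -0.001, 0.001]
wrist_force: [-0.3, 0.2, -1.5]
finger_gap: 38.9
grip_force: 61.6
```

```bash
python3 -m handwheel '{"grip":[1,1,1,1,1,1],"translation":[[0,0.01,0.01],[0,0.01,0.02],[0,0.01,0.03],[0,0.01,0.035],[0,0.01,0.038],[0,0.01,0.038]],"rotation":[[0,0,0],[0,0,0],[0,0,0],[0,0,0],[0,0,0],[0,0,0]]}'
```

```text
time_s: 6.8
eef_pos: [603.5, -264.4, 18.5]
orientation: [-0.24, 0.971, -0.0, 0.0]
wrist_force: [-3.3, 0.9, 5.9]
finger_gap: 38.6
grip_force: 62.5
```

```bash
python3 -m handwheel '{"grip":[0.3,0,-1,-1,-1],"translation":[[0,0,0],[0,0,0],[0,0,0],[0,0,0],[0,0,0]],"rotation":[[0,0,0],[0,0,0],[0,0,0],[0,0,0],[0,0,0]]}'
python3 -m handwheel '{"grip":[-1,-1,-1,-1,-1,-1],"translation":[[0,0,-0.1],[0,0,-0.3],[0,0,-0.5],[0,0,-0.7],[0,0,-0.9],[0,0,-0.9]],"rotation":[[0,0,0],[0,0,0],[0,0,0],[0,0,0],[0,0,0],[0,0,0]]}'
cat > chk.py <<'E'
from h import *
def chk(n,thr,x,y,w,z,cam="top",s=False):
    im=eyes.capture(cam)[:,:,::-1]; c=eyes.get_calibration(cam); cv2.imwrite(f"pics/{n}.png",im)
    hsv=cv2.cvtColor(im,cv2.COLOR_BGR2HSV);m=(hsv[...,2]>thr)&(hsv[...,1]<70)
    print(n,*fit(ray(c,blobs(m,x,y,w),z)))
E
python3 - <<'E'
from chk import *
chk("t1",150,335,151,24,50)
c=eyes.get_calibration("wrist");im=eyes.capture("wrist")[:,:,::-1];cv2.imwrite("pics/w3.png",im)
go(438,-101,200,45)
E
```

```text
time_s: 7.3
eef_pos: [603.2, -264.1, 16.8]
orientation: [-0.24, 0.971, 0.0, -0.0]
wrist_force: [0.8, 0.6, -0.8]
finger_gap: 83.4
grip_force: 0.0
time_s: 7.9
eef_pos: [607.5, -266.1, 205.5]
orientation: [-0.24, 0.971, -0.004, 0.005]
wrist_force: [0.9, -0.6, 0.6]
finger_gap: 85.5
grip_force: 0.0
t1 [ 601.7 -262.9] [83.2 40.6] 28.4
go T [ 0.354  1.111 -0.01 ] turn 1.618 tilt [-0.004  0.003 -0.   ] rows>= 9 q6 -2.51 t 8.0
```

View pics/w3.png

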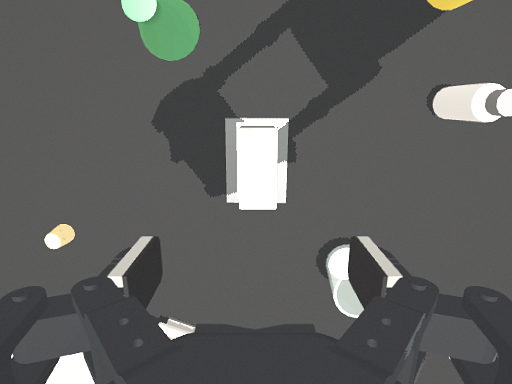

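Wrist view: the slide box stands centred on its pad at (257,165), in line with the outline; beaker at (348,280) and flask at (168,28) untouched. Next, the slim bottle.

```bash
python3 -m handwheel '{"grip":[-1,-1,-1,-1,-1,-1,-1],"translation":[[0.3,0.96,0],[0.3,0.96,0],[0.3,0.96,0],[0.3,0.96,0],[0.3,0.96,0],[0.3,0.96,0],[0.3,0.96,0]],"rotation":[[0,0,1],[0,0,1],[0,0,1],[0,0,1],[0,0,1],[0,0,1],[0,0,1]]}'
python3 - <<'E'
from h import *
c=eyes.get_calibration("wrist");im=eyes.capture("wrist")[:,:,::-1];cv2.imwrite("pics/w4.png",im);go(438,-101,210,70)
E
```

```text
time_s: 8.7
eef_pos: [459.0, -121.4, 194.9]
orientation: [0.149, 0.989, 0.0, -0.002]
wrist_force: [0.1, -0.5, -0.4]
finger_gap: 85.3
grip_force: 0.0
go T [ 0.133  0.067 -0.074] turn 0.064 tilt [ 0.    -0.004 -0.   ] rows>= 1 q6 -1.58 t 8.8
```

View pics/w4.png

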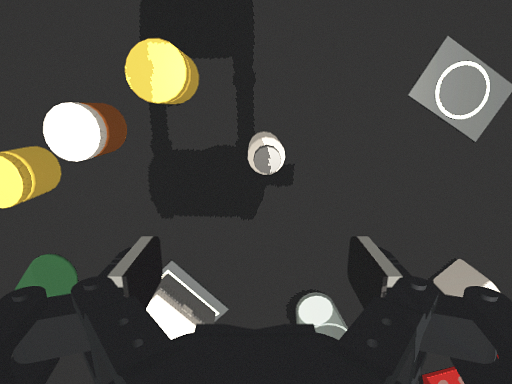

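Wrist view: slim bottle at (267,155), jar lid at (75,131) between yellow jars (156,72) and (8,180), large-round outline at (462,90).

```bash
python3 - <<'E'
from h import *
im=cv2.imread("pics/w4.png");c=eyes.get_calibration("wrist")
V=cv2.cvtColor(im,cv2.COLOR_BGR2HSV)[...,2];S=cv2.cvtColor(im,cv2.COLOR_BGR2HSV)[...,1]
print("cap",ray(c,[[266.5,160]],94), "base mid", ray(c,[[266.5,151]],35))
p=blobs(V>110,266,155,32);print(p.min(0),p.max(0))
p=blobs((V>200)&(S<60),75,131,35);print("jar",*fit(ray(c,p,66)))
p=blobs((V>240),462,90,36);print("ring",*fit(ray(c,p,4)))
print(ray(c,[[156,72]],66),ray(c,[[5,182]],66))
go(439.5,-101.5,32,70)
E
```

```text
cap [[ 442.96589533 -105.42672045]] base mid [[ 443.76221842 -103.42404638]]
[248. 132.] [285. 174.]
jar [ 367.7 -273.4] [54.6 54.3] -66.2
ring [446.4 123.7] [61.9 61. ] 35.3
[[ 342.51952092 -177.20207448]] [[ 391.61272817 -359.69151971]]
go T [0.122 0.067 0.816] turn 0.064 tilt [ 0.    -0.004 -0.   ] rows>= 4 q6 -1.58 t 8.8
```

```bash
python3 -m handwheel '{"grip":[-1,-1,-1,-1,-1,-1,-1,-1],"translation":[[0.11,0.061,0.1],[0.11,0.061,0.3],[0.11,0.061,0.5],[0.11,0.061,0.7],[0.11,0.061,0.8],[0.11,0.061,0.86],[0.11,0.061,0.865],[0.11,0.061,0.865]],"rotation":[[0,0,0],[0,0,0],[0,0,0],[0,0,0],[0,0,0],[0,0,0],[0,0,0],[0,0,0]]}'
python3 -m handwheel '{"grip":[1,1,1,1,1,1,1,1],"translation":[[0,0,0],[0,0,0],[0,0,0],[0,0,0],[0,0,0],[0,0,0],[0,0,0],[0,0,0]],"rotation":[[0,0,0],[0,0,0],[0,0,0],[0,0,0],[0,0,0],[0,0,0],[0,0,0],[0,0,0]]}'
python3 - <<'E'
from h import *
go(523.5,416,200,90)
E
```

```text
time_s: 9.55
eef_pos: [443.8, -104.3, 24.3]
orientation: [0.15, 0.989, -0.0, 0.0]
wrist_force: [-0.7, 0.0, 0.6]
finger_gap: 85.6
grip_force: 0.0
time_s: 10.35
eef_pos: [444.2, -104.5, 25.2]
orientation: [0.15, 0.989, -0.0, 0.001]
wrist_force: [-1.2, 0.1, 5.9]
finger_gap: 34.0
grip_force: 59.7
go T [ 0.389  2.603 -0.876] turn -0.382 tilt [-0.     0.002 -0.   ] rows>= 12 q6 -1.56 t 10.3
```

```bash
python3 -m handwheel '{"grip":[1,1,1,1,1,1],"translation":[[0,0,-0.1],[0,0,-0.3],[0,0,-0.5],[0,0,-0.7],[0,0,-0.87],[0,0,-0.87]],"rotation":[[0,0,0],[0,0,0],[0,0,0],[0,0,0],[0,0,0],[0,0,0]]}'
python3 -m handwheel '{"grip":[1,1,1,1,1],"translation":[[0.13,0.87,0],[0.13,0.87,0],[0.13,0.87,0],[0.13,0.87,0],[0.13,0.87,0]],"rotation":[[0,0,0],[0,0,0],[0,0,0],[0,0,0],[0,0,0]]}'
python3 -m handwheel '{"grip":[1,1,1,1,1],"translation":[[0.13,0.87,0],[0.13,0.87,0],[0.13,0.87,0],[0.13,0.87,0],[0.13,0.87,0]],"rotation":[[0,0,0],[0,0,0],[0,0,0],[0,0,0],[0,0,0]]}'
python3 -m handwheel '{"grip":[1,1,1,1,1,1],"translation":[[0.13,0.86,0],[0.13,0.86,0],[0.13,0.86,0],[0.13,0.86,0],[0.13,0.86,0],[0.13,0.86,0]],"rotation":[[0,0,0],[0,0,0],[0,0,0],[0,0,0],[0,0,0],[0,0,0]]}'
python3 - <<'E'
from h import *
c=eyes.get_calibration("wrist");im=eyes.capture("wrist")[:,:,::-1];cv2.imwrite("pics/w5.png",im);go(525.5,414.5,29,73)
E
```

```text
time_s: 10.95
eef_pos: [447.0, -105.0, 204.0]
orientation: [0.15, 0.989, -0.001, 0.005]
wrist_force: [0.7, -0.1, -0.6]
finger_gap: 34.0
grip_force: 60.0
time_s: 11.45
eef_pos: [469.3, 72.9, 196.7]
orientation: [0.148, 0.989, 0.0, -0.001]
wrist_force: [0.4, -0.4, -1.7]
finger_gap: 34.0
grip_force: 60.2
time_s: 11.95
eef_pos: [496.4, 245.9, 196.6]
orientation: [0.148, 0.989, -0.0, -0.001]
wrist_force: [0.4, -0.0, -0.5]
finger_gap: 33.6
grip_force: 60.4
time_s: 12.55
eef_pos: [522.4, 414.1, 196.6]
orientation: [0.15, 0.989, -0.001, -0.001]
wrist_force: [0.2, -0.3, -1.1]
finger_gap: 34.1
grip_force: 60.5
go T [-0.014  0.011  0.839] turn -0.006 tilt [-0.003 -0.001  0.   ] rows>= 4 q6 -0.64 t 12.6
```

View pics/w5.png

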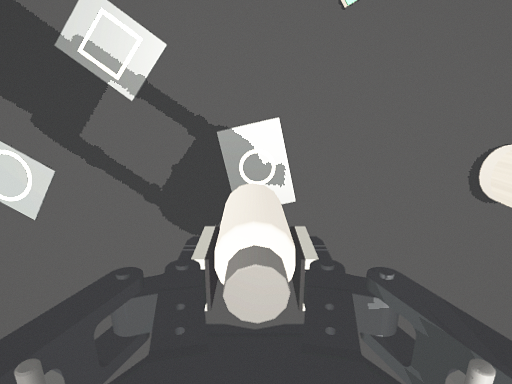

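Wrist view: bottle held upright, cap at (257,285); the small-round outline is ahead of it at (257,167), the square pad at (110,45).

```bash
python3 -m handwheel '{"grip":[1,1,1,1,1,1,1,1],"translation":[[-0.015,0.008,0.2],[-0.015,0.008,0.4],[-0.015,0.008,0.6],[-0.015,0.008,0.7],[-0.015,0.008,0.77],[-0.015,0.008,0.8],[-0.015,0.008,0.805],[-0.015,0.008,0.805]],"rotation":[[0,0,0],[0,0,0],[0,0,0],[0,0,0],[0,0,0],[0,0,0],[0,0,0],[0,0,0]]}'
```

```text
time_s: 13.4
eef_pos: [527.1, 416.7, 38.6]
orientation: [0.15, 0.989, 0.001, 0.001]
wrist_force: [-0.8, 0.3, -0.6]
finger_gap: 34.1
grip_force: 60.5
```

```bash
python3 -m handwheel '{"grip":[1,1,1,1,1,1],"translation":[[0.003,-0.01,0.015],[0.003,-0.01,0.03],[0.003,-0.01,0.04],[0.003,-0.01,0.045],[0.003,-0.01,0.047],[0.003,-0.01,0.047]],"rotation":[[0,0,0],[0,0,0],[0,0,0],[0,0,0],[0,0,0],[0,0,0]]}'
```

```text
time_s: 14.0
eef_pos: [525.2, 414.9, 29.2]
orientation: [0.15, 0.989, 0.0, 0.0]
wrist_force: [-2.3, -1.8, 5.7]
finger_gap: 34.1
grip_force: 61.3
```

```bash
python3 -m handwheel '{"grip":[0.3,0,-1,-1,-1],"translation":[[0,0,0],[0,0,0],[0,0,0],[0,0,0],[0,0,0]],"rotation":[[0,0,0],[0,0,0],[0,0,0],[0,0,0],[0,0,0]]}'
python3 -m handwheel '{"grip":[-1,-1,-1,-1,-1,-1],"translation":[[0,0,-0.1],[0,0,-0.3],[0,0,-0.5],[0,0,-0.7],[0,0,-0.9],[0,0,-0.9]],"rotation":[[0,0,0],[0,0,0],[0,0,0],[0,0,0],[0,0,0],[0,0,0]]}'
python3 - <<'E'
from chk import *
chk("t2",165,124,168,14,70)
im=eyes.capture("wrist")[:,:,::-1];cv2.imwrite("pics/w6.png",im)
go(677,86,210,28); go(677,86,210,118)
E
```

```text
time_s: 14.5
eef_pos: [524.7, 414.6, 27.3]
orientation: [0.15, 0.989, -0.0, -0.0]
wrist_force: [-0.1, -0.6, -0.2]
finger_gap: 83.4
grip_force: 0.0
time_s: 15.1
eef_pos: [528.5, 417.4, 216.2]
orientation: [0.15, 0.989, 0.005, 0.005]
wrist_force: [1.1, 0.9, 0.4]
finger_gap: 85.3
grip_force: 0.0
t2 [519.5 409.3] [28.7 12.9] -15.2
go T [-1.21  -1.348 -0.004] turn 0.995 tilt [ 0.004  0.003 -0.   ] rows>= 8 q6 -0.64 t 15.2
go T [-1.21  -1.348 -0.004] turn -1.005 tilt [ 0.004  0.003 -0.   ] rows>= 8 q6 -0.64 t 15.2
```

View pics/w6.png

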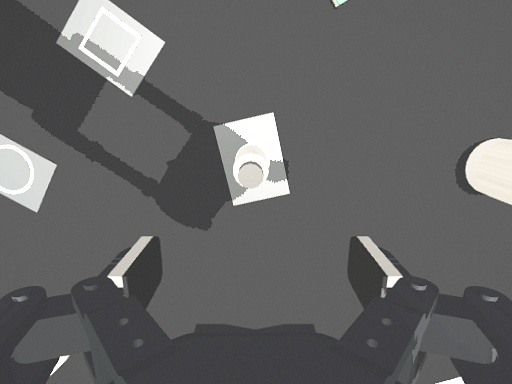

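Wrist view: slim bottle standing on its pad, cap at (251,175), pad corners (214,126), (272,113), (289,193), (236,206).

```bash
python3 - <<'E'
from h import *
c=eyes.get_calibration("wrist")
print("cap",ray(c,[[251,175.5]],98),"pad",ray(c,[[214,126],[272,113],[289,193],[236,206]],4).mean(0))
E
python3 -m handwheel '{"grip":[-1,-1,-1,-1,-1],"translation":[[-0.6,-0.67,0],[-0.6,-0.67,0],[-0.6,-0.67,0],[-0.6,-0.67,0],[-0.6,-0.67,0]],"rotation":[[0,0,0],[0,0,0],[0,0,0],[0,0,0],[0,0,0]]}'
python3 -m handwheel '{"grip":[-1,-1,-1,-1,-1,-1,-1],"translation":[[-0.6,-0.68,0],[-0.6,-0.68,0],[-0.6,-0.68,0],[-0.6,-0.68,0],[-0.6,-0.68,0],[-0.6,-0.68,0],[-0.6,-0.68,0]],"rotation":[[0,0,0.99],[0,0,0.99],[0,0,0.99],[0,0,0.99],[0,0,0.99],[0,0,0.99],[0,0,0.99]]}'
python3 - <<'E'
from h import *
im=eyes.capture("wrist")[:,:,::-1];cv2.imwrite("pics/w7.png",im)
go(679,85,30,28)
E
```

```text
cap [[520.9392703 414.1856218]] pad [523.94610244 414.78228946]
time_s: 15.7
eef_pos: [600.0, 246.6, 204.6]
orientation: [0.152, 0.988, -0.002, -0.002]
wrist_force: [-0.2, 0.3, -0.7]
finger_gap: 85.4
grip_force: 0.0
time_s: 16.4
eef_pos: [673.1, 86.7, 205.8]
orientation: [0.512, 0.859, -0.001, -0.001]
wrist_force: [-0.4, -0.0, 0.6]
finger_gap: 85.4
grip_force: 0.0
go T [-0.023  0.023  0.881] turn 0.01 tilt [-0.002 -0.002  0.   ] rows>= 4 q6 -0.41 t 16.4
```

View pics/w7.png

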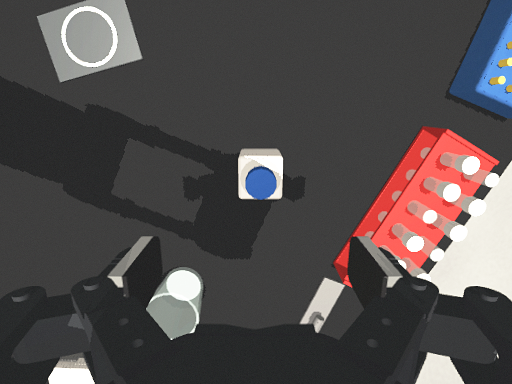

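Wrist view: square bottle at (261,180), sides square to the fingers; beaker at (178,305) and red rack at (430,200), both clear of the fingers' path.

```bash
python3 - <<'E'
from h import *
im=cv2.imread("pics/w7.png");c=eyes.get_calibration("wrist")
h=cv2.cvtColor(im,cv2.COLOR_BGR2HSV);V=h[...,2];S=h[...,1]
x,y,_=fit(ray(c,blobs((S>120)&(V>80),261,183,25),86));print("cap",x,y)
p=blobs((V>235)&(S<60),261,180,35);print("top",*fit(ray(c,p,60)))
go(678,85,25,28)
E
```

```text
cap [680.5  86.5] [31.8 27.3]
top [680.8  86.5] [44.  42.7] 28.5
go T [-0.021  0.018  0.906] turn 0.01 tilt [-0.002 -0.002  0.   ] rows>= 4 q6 -0.41 t 16.4
```

```bash
python3 -m handwheel '{"grip":[-1,-1,-1,-1,-1,-1,-1,-1],"translation":[[-0.016,0.025,0.1],[-0.016,0.025,0.3],[-0.016,0.025,0.5],[-0.016,0.025,0.7],[-0.016,0.025,0.82],[-0.016,0.025,0.88],[-0.016,0.025,0.9],[-0.016,0.025,0.9]],"rotation":[[0,0,0],[0,0,0],[0,0,0],[0,0,0],[0,0,0],[0,0,0],[0,0,0],[0,0,0]]}'
python3 -m handwheel '{"grip":[1,1,1,1,1,1,1,1],"translation":[[0,0,0],[0,0,0],[0,0,0],[0,0,0],[0,0,0],[0,0,0],[0,0,0],[0,0,0]],"rotation":[[0,0,0],[0,0,0],[0,0,0],[0,0,0],[0,0,0],[0,0,0],[0,0,0],[0,0,0]]}'
```

```text
time_s: 17.25
eef_pos: [680.4, 86.0, 28.1]
orientation: [0.513, 0.859, 0.0, 0.0]
wrist_force: [-0.3, -0.6, 0.2]
finger_gap: 85.3
grip_force: 0.0
time_s: 18.05
eef_pos: [681.3, 85.2, 29.8]
orientation: [0.513, 0.858, 0.001, 0.001]
wrist_force: [-1.6, -0.1, 5.3]
finger_gap: 44.1
grip_force: 61.5
```

```bash
python3 -m handwheel '{"grip":[1,1,1,1,1,1],"translation":[[0,0,-0.1],[0,0,-0.3],[0,0,-0.5],[0,0,-0.7],[0,0,-0.87],[0,0,-0.87]],"rotation":[[0,0,0],[0,0,0],[0,0,0],[0,0,0],[0,0,0],[0,0,0]]}'
python3 - <<'E'
from h import *
go(351.5,304,200,36)
E
```

```text
time_s: 18.65
eef_pos: [684.2, 85.6, 209.7]
orientation: [0.513, 0.858, 0.004, 0.005]
wrist_force: [0.6, 0.3, -0.7]
finger_gap: 44.2
grip_force: 61.6
go T [ 1.749 -0.95   0.028] turn -0.173 tilt [ 0.015  0.006 -0.   ] rows>= 8 q6 -0.4 t 18.6
```

```bash
python3 -m handwheel '{"grip":[1,1,1,1,1],"translation":[[0.87,-0.47,0],[0.87,-0.47,0],[0.87,-0.47,0],[0.87,-0.47,0],[0.87,-0.47,0]],"rotation":[[0,0,0],[0,0,0],[0,0,0],[0,0,0],[0,0,0]]}'
python3 -m handwheel '{"grip":[1,1,1,1,1,1,1],"translation":[[0.87,-0.47,0],[0.87,-0.47,0],[0.87,-0.47,0],[0.87,-0.47,0],[0.87,-0.47,0],[0.87,-0.47,0],[0.87,-0.47,0]],"rotation":[[0,0,-0.17],[0,0,-0.17],[0,0,-0.17],[0,0,-0.17],[0,0,-0.17],[0,0,-0.17],[0,0,-0.17]]}'
python3 - <<'E'
from h import *
go(351.5,304,34,36)
im=eyes.capture("wrist")[:,:,::-1];cv2.imwrite("pics/w8.png",im)
E
```

```text
time_s: 19.15
eef_pos: [509.1, 196.2, 199.6]
orientation: [0.512, 0.859, -0.001, -0.002]
wrist_force: [0.0, -0.3, -2.0]
finger_gap: 43.9
grip_force: 61.7
time_s: 19.85
eef_pos: [350.6, 302.4, 201.2]
orientation: [0.455, 0.89, -0.0, 0.0]
wrist_force: [-0.3, -0.4, -1.0]
finger_gap: 44.1
grip_force: 61.8
go T [0.004 0.008 0.836] turn -0.003 tilt [-0.     0.001 -0.   ] rows>= 4 q6 0.03 t 19.9
```

View pics/w8.png

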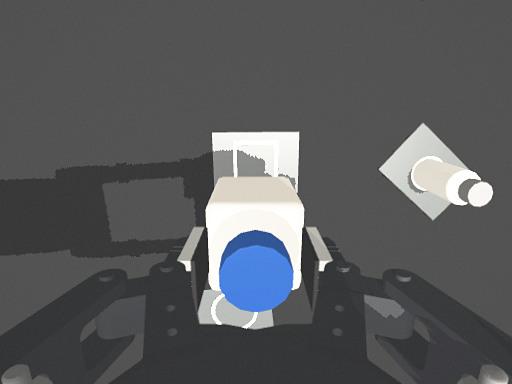

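Wrist view: square bottle held straight, cap at (256,270). The square outline is ahead at (255,155), in line with it. Lowering.

```bash
python3 -m handwheel '{"grip":[1,1,1,1,1,1,1,1],"translation":[[0.004,0.005,0.2],[0.004,0.005,0.4],[0.004,0.005,0.6],[0.004,0.005,0.7],[0.004,0.005,0.76],[0.004,0.005,0.79],[0.004,0.005,0.79],[0.004,0.005,0.79]],"rotation":[[0,0,0],[0,0,0],[0,0,0],[0,0,0],[0,0,0],[0,0,0],[0,0,0],[0,0,0]]}'
```

```text
time_s: 20.7
eef_pos: [351.5, 304.8, 44.8]
orientation: [0.455, 0.89, 0.001, 0.001]
wrist_force: [-0.5, 0.4, -0.7]
finger_gap: 43.6
grip_force: 61.7
```

```bash
python3 -m handwheel '{"grip":[1,1,1,1,1,1,1],"translation":[[0,0,0.02],[0,0,0.035],[0,0,0.045],[0,0,0.05],[0,0,0.053],[0,0,0.055],[0,0,0.055]],"rotation":[[0,0,0],[0,0,0],[0,0,0],[0,0,0],[0,0,0],[0,0,0],[0,0,0]]}'
```

```text
time_s: 21.4
eef_pos: [350.0, 304.2, 33.7]
orientation: [0.455, 0.891, -0.0, -0.0]
wrist_force: [-3.6, -2.9, 8.5]
finger_gap: 44.1
grip_force: 62.9
```

```bash
python3 -m handwheel '{"grip":[0.3,0,-1,-1,-1],"translation":[[0,0,0],[0,0,0],[0,0,0],[0,0,0],[0,0,0]],"rotation":[[0,0,0],[0,0,0],[0,0,0],[0,0,0],[0,0,0]]}'
python3 -m handwheel '{"grip":[-1,-1,-1,-1,-1,-1],"translation":[[0,0,-0.1],[0,0,-0.3],[0,0,-0.5],[0,0,-0.7],[0,0,-0.85],[0,0,-0.85]],"rotation":[[0,0,0],[0,0,0],[0,0,0],[0,0,0],[0,0,0],[0,0,0]]}'
python3 - <<'E'
from h import *
im=eyes.capture("wrist")[:,:,::-1];cv2.imwrite("pics/w9.png",im)
c=eyes.get_calibration("wrist")
h=cv2.cvtColor(im,cv2.COLOR_BGR2HSV);V=h[...,2];S=h[...,1]
p=blobs((S>120)&(V>80),256,180,40);print("cap",*fit(ray(c,p,90)),p.mean(0))
p=blobs(V>115,256,165,60);print("pad",*fit(ray(c,p,4)))
go(470,0,200,20)
E
```

```text
time_s: 21.9
eef_pos: [350.2, 304.2, 32.5]
orientation: [0.455, 0.891, 0.0, 0.0]
wrist_force: [-0.2, -0.1, 0.3]
finger_gap: 84.6
grip_force: 0.0
time_s: 22.5
eef_pos: [353.1, 306.5, 208.2]
orientation: [0.455, 0.891, 0.005, 0.002]
wrist_force: [-0.0, -0.1, 1.0]
finger_gap: 85.6
grip_force: 0.0
cap [347.2 304.4] [29.3 28.1] -27.4 [248.38888889 177.77777778]
pad [349.4 302.6] [99.8 74.4] 36.6
go T [-1.584 -0.417  0.024] turn 0.353 tilt [ 0.008 -0.    -0.   ] rows>= 7 q6 0.04 t 22.6
```

View pics/w9.png

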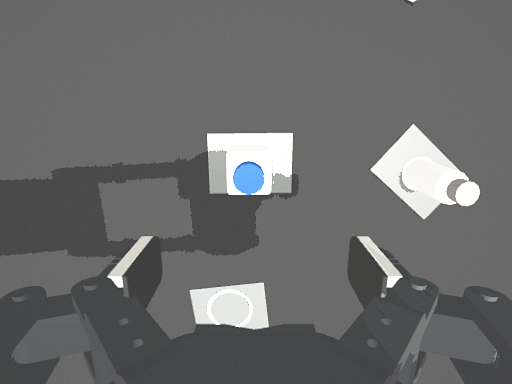

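Wrist view: square bottle on its pad, cap at (248,178), in line with the pad (207–293, 133–193). Next, the jar.

```bash
python3 -m handwheel '{"grip":[-1,-1,-1,-1],"translation":[[-0.79,-0.21,0],[-0.79,-0.21,0],[-0.79,-0.21,0],[-0.79,-0.21,0]],"rotation":[[0,0,0],[0,0,0],[0,0,0],[0,0,0]]}'
python3 -m handwheel '{"grip":[-1,-1,-1,-1,-1,-1],"translation":[[-0.79,-0.21,0],[-0.79,-0.21,0],[-0.79,-0.21,0],[-0.79,-0.21,0],[-0.79,-0.21,0],[-0.79,-0.21,0]],"rotation":[[0,0,0.487],[0,0,0.487],[0,0,0.487],[0,0,0.487],[0,0,0.487],[0,0,0.487]]}'
python3 - <<'E'
from h import *
go(368,-272,200,14)
E
```

```text
time_s: 22.95
eef_pos: [408.5, 147.5, 200.5]
orientation: [0.456, 0.89, -0.002, -0.001]
wrist_force: [0.4, 0.9, 0.1]
finger_gap: 85.8
grip_force: 0.0
time_s: 23.55
eef_pos: [466.2, -0.5, 201.1]
orientation: [0.616, 0.788, -0.001, -0.001]
wrist_force: [-0.3, 0.8, 0.2]
finger_gap: 85.3
grip_force: 0.0
go T [-1.199 -0.804  0.006] turn -0.001 tilt [-0.003 -0.002  0.   ] rows>= 6 q6 -0.3 t 23.6
```

```bash
python3 -m handwheel '{"grip":[-1,-1,-1],"translation":[[-0.6,-0.4,0],[-0.6,-0.4,0],[-0.6,-0.4,0]],"rotation":[[0,0,0],[0,0,0],[0,0,0]]}'
python3 -m handwheel '{"grip":[-1,-1,-1,-1,-1,-1],"translation":[[-0.6,-0.4,0],[-0.6,-0.4,0],[-0.6,-0.4,0],[-0.6,-0.4,0],[-0.6,-0.4,0],[-0.6,-0.4,0]],"rotation":[[0,0,0],[0,0,0],[0,0,0],[0,0,0],[0,0,0],[0,0,0]]}'
python3 - <<'E'
from h import *
im=eyes.capture("wrist")[:,:,::-1];cv2.imwrite("pics/w10.png",im);c=eyes.get_calibration("wrist")
h=cv2.cvtColor(im,cv2.COLOR_BGR2HSV);V=h[...,2];S=h[...,1]
p=blobs((V>150)&(S<60),255,180,60);print("jar",*fit(ray(c,p,66)),p.mean(0))
go(366,-273,20,14)
E
```

```text
time_s: 23.85
eef_pos: [417.7, -135.9, 202.1]
orientation: [0.614, 0.789, 0.0, -0.0]
wrist_force: [1.2, 0.2, -0.2]
finger_gap: 85.2
grip_force: 0.0
time_s: 24.45
eef_pos: [370.4, -270.7, 202.1]
orientation: [0.615, 0.789, 0.0, -0.001]
wrist_force: [0.2, 1.0, 0.4]
finger_gap: 85.4
grip_force: 0.0
jar [ 366.9 -272.5] [55.3 54.3] -75.8 [250.03184713 175.80254777]
go T [-0.007 -0.025  0.911] turn 0.003 tilt [-0.    -0.001  0.   ] rows>= 4 q6 -0.93 t 24.5
```

View pics/w10.png

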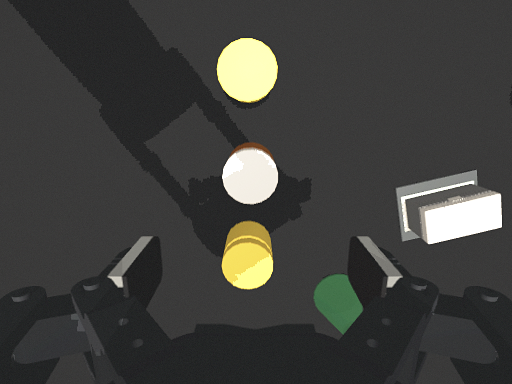

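Wrist view: white-lidded jar at (250,176), yellow jars at (247,70) and (247,260), all in line with the tool's x. The fingers will pass free on either side.

```bash
python3 -m handwheel '{"grip":[-1,-1,-1,-1,-1,-1,-1,-1],"translation":[[-0.007,-0.02,0.1],[-0.007,-0.02,0.3],[-0.007,-0.02,0.5],[-0.007,-0.02,0.7],[-0.007,-0.02,0.82],[-0.007,-0.02,0.88],[-0.007,-0.02,0.905],[-0.007,-0.02,0.905]],"rotation":[[0,0,0],[0,0,0],[0,0,0],[0,0,0],[0,0,0],[0,0,0],[0,0,0],[0,0,0]]}'
python3 -m handwheel '{"grip":[1,1,1,1,1,1,1,1],"translation":[[0,0,0],[0,0,0],[0,0,0],[0,0,0],[0,0,0],[0,0,0],[0,0,0],[0,0,0]],"rotation":[[0,0,0],[0,0,0],[0,0,0],[0,0,0],[0,0,0],[0,0,0],[0,0,0],[0,0,0]]}'
python3 -m handwheel '{"grip":[1,1,1,1,1,1],"translation":[[0,0,-0.1],[0,0,-0.3],[0,0,-0.5],[0,0,-0.7],[0,0,-0.87],[0,0,-0.87]],"rotation":[[0,0,0],[0,0,0],[0,0,0],[0,0,0],[0,0,0],[0,0,0]]}'
python3 - <<'E'
from h import *
go(470,-70,200,14)
E
```

```text
time_s: 25.3
eef_pos: [367.2, -274.6, 21.9]
orientation: [0.615, 0.788, 0.0, 0.0]
wrist_force: [1.5, -0.0, 1.0]
finger_gap: 85.3
grip_force: 0.0
time_s: 26.1
eef_pos: [367.7, -276.0, 23.6]
orientation: [0.616, 0.788, 0.0, 0.002]
wrist_force: [-1.5, 1.7, 5.8]
finger_gap: 54.3
grip_force: 62.4
time_s: 26.7
eef_pos: [369.7, -277.9, 202.6]
orientation: [0.616, 0.788, -0.0, 0.006]
wrist_force: [0.6, -0.9, -1.0]
finger_gap: 53.8
grip_force: 63.6
go T [0.888 0.737 0.009] turn -0.001 tilt [ 0.01   0.013 -0.   ] rows>= 5 q6 -0.94 t 26.7
```

```bash
python3 -m handwheel '{"grip":[1,1,1,1,1,1],"translation":[[0.89,0.74,0],[0.89,0.74,0],[0.89,0.74,0],[0.89,0.74,0],[0.89,0.74,0],[0.89,0.74,0]],"rotation":[[0,0,0],[0,0,0],[0,0,0],[0,0,0],[0,0,0],[0,0,0]]}'
python3 - <<'E'
from h import *
go(446.5,122.2,200,14)
E
```

```text
time_s: 27.3
eef_pos: [467.9, -63.1, 195.0]
orientation: [0.614, 0.789, 0.001, -0.0]
wrist_force: [0.9, -0.9, -1.4]
finger_gap: 54.0
grip_force: 63.9
go T [ 0.924  0.124 -0.023] turn 0.005 tilt [ 0.    -0.002 -0.   ] rows>= 4 q6 -0.44 t 27.3
```

```bash
python3 -m handwheel '{"grip":[1,1,1,1,1,1],"translation":[[0.924,0.124,0],[0.924,0.124,0],[0.924,0.124,0],[0.924,0.124,0],[0.924,0.124,0],[0.924,0.124,0]],"rotation":[[0,0,0],[0,0,0],[0,0,0],[0,0,0],[0,0,0],[0,0,0]]}'
python3 - <<'E'
from h import *
go(446.5,122.2,38,14)
E
```

```text
time_s: 27.9
eef_pos: [446.0, 118.6, 195.0]
orientation: [0.615, 0.788, -0.001, 0.0]
wrist_force: [-0.3, 0.4, -0.3]
finger_gap: 54.0
grip_force: 63.9
go T [0.018 0.008 0.785] turn 0.002 tilt [-0.001  0.001 -0.   ] rows>= 4 q6 -0.04 t 27.9
```

```bash
python3 -m handwheel '{"grip":[1,1,1,1,1,1,1,1],"translation":[[0.012,0.005,0.2],[0.012,0.005,0.4],[0.012,0.005,0.6],[0.012,0.005,0.7],[0.012,0.005,0.76],[0.012,0.005,0.785],[0.012,0.005,0.785],[0.012,0.005,0.785]],"rotation":[[0,0,0],[0,0,0],[0,0,0],[0,0,0],[0,0,0],[0,0,0],[0,0,0],[0,0,0]]}'
```

```text
time_s: 28.7
eef_pos: [448.4, 121.3, 39.9]
orientation: [0.616, 0.788, 0.001, 0.001]
wrist_force: [1.0, 0.4, -1.5]
finger_gap: 54.0
grip_force: 63.9
```

```bash
python3 -m handwheel '{"grip":[1,1,1,1,1,1,1],"translation":[[0.004,-0.005,0.02],[0.004,-0.005,0.04],[0.004,-0.005,0.05],[0.004,-0.005,0.056],[0.004,-0.005,0.06],[0.004,-0.005,0.062],[0.004,-0.005,0.062]],"rotation":[[0,0,0],[0,0,0],[0,0,0],[0,0,0],[0,0,0],[0,0,0],[0,0,0]]}'
```

```text
time_s: 29.4
eef_pos: [445.6, 122.1, 27.6]
orientation: [0.616, 0.788, -0.0, -0.0]
wrist_force: [-5.7, -1.4, 11.9]
finger_gap: 54.0
grip_force: 65.0
```

```bash
python3 -m handwheel '{"grip":[0.1,-0.2,-1,-1,-1],"translation":[[0,0,0],[0,0,0],[0,0,0],[0,0,0],[0,0,0]],"rotation":[[0,0,0],[0,0,0],[0,0,0],[0,0,0],[0,0,0]]}'
python3 -m handwheel '{"grip":[-1,-1,-1,-1,-1,-1],"translation":[[0,0,-0.1],[0,0,-0.3],[0,0,-0.5],[0,0,-0.7],[0,0,-0.9],[0,0,-0.9]],"rotation":[[0,0,0],[0,0,0],[0,0,0],[0,0,0],[0,0,0],[0,0,0]]}'
python3 - <<'E'
from h import *
im=eyes.capture("wrist")[:,:,::-1];c=eyes.get_calibration("wrist")
h=cv2.cvtColor(im,cv2.COLOR_BGR2HSV);V=h[...,2];S=h[...,1]
p=blobs((V>215)&(S<60),250,176,45);print("jar wrist",*fit(ray(c,p,70)),p.mean(0))
a=im[:,:,:];cv2.imwrite("pics/w11.png",a)
s=eyes.capture("scene")[:,:,::-1]
cv2.imwrite("pics/s1.png",cv2.resize(s[110:350,80:400],(800,600)))
E
```

```text
time_s: 29.9
eef_pos: [445.9, 122.0, 26.1]
orientation: [0.616, 0.788, 0.0, 0.0]
wrist_force: [-0.2, 0.4, 0.0]
finger_gap: 85.4
grip_force: 0.0
time_s: 30.5
eef_pos: [450.2, 122.9, 213.0]
orientation: [0.616, 0.788, 0.005, 0.004]
wrist_force: [0.7, 0.1, 0.3]
finger_gap: 85.5
grip_force: 0.0
jar wrist [443.6 133.2] [81.4 66.3] 42.3 [248.95833333 162.42083333]
```

View pics/w11.png

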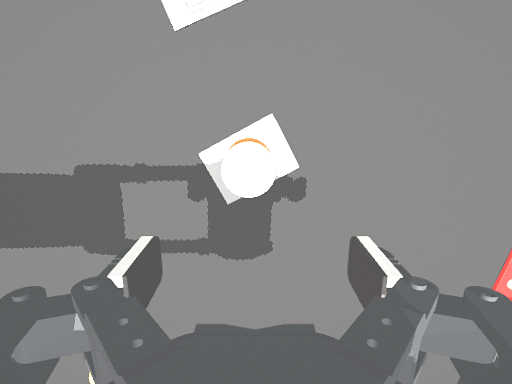

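View pics/s1.png

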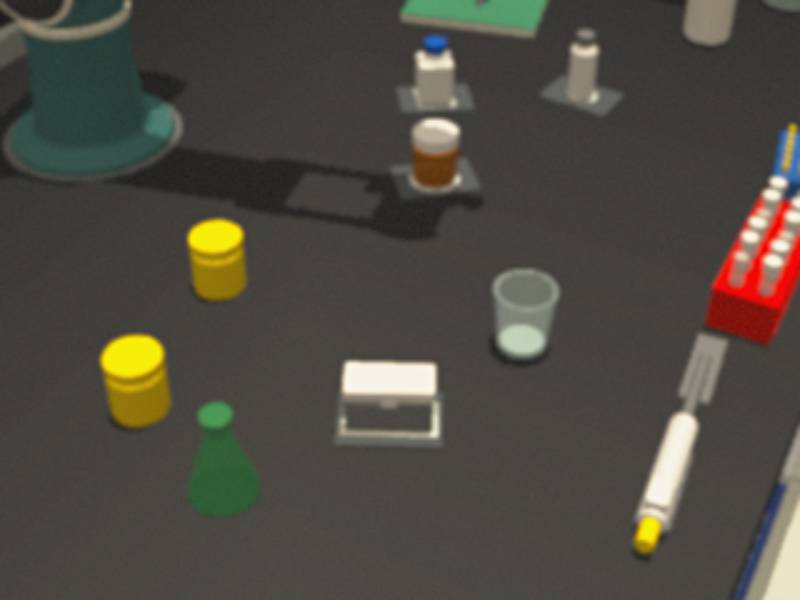

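Both views show all four things upright on their matching pads (jar lid at (248,170) in the wrist view) and the beaker and flask where they were. One numeric check on the jar before handing in.

```bash
python3 - <<'E'
from h import *
c=eyes.get_calibration("wrist");j=ray(c,[[248,170]],70)[0];p=ray(c,[[199,155],[273,114],[299,167],[230,204]],4).mean(0)
print(j,p,np.linalg.norm(j-p))
if np.linalg.norm(j-p)<8: print(r.sign_off())
E
```

```text
[440.56179136 125.63033632] [442.20629397 123.8888759 ] 2.395218836219578
the job is handed in; nothing more can be done
None
```

The job is handed in at about 31 s of the 112 s: all four things stand upright on their matching pads, measured 2 to 4 mm off centre, and the beaker and flask look undisturbed; the verdict was not reported back.

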